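Weigh out brass collars on a spring scale

ROBOT

A 6-joint arm with a two-finger parallel gripper is mounted at the origin on the work surface. World frame = base frame: x ahead of the robot, y to its left, z up, the work surface at z = 0. Lengths are in m, angles in rad, forces in N, time in s.
With the tool pointing down it reaches from about 0.35 to 1 m from the base axis. Payload 7.1 kg.
Tool frame: the origin (TCP) lies between the finger pads; the fingertips stand 22 mm ahead of it and the grasp point (between the pads) lies 3 mm ahead of it; z points along the fingers, y is the line along which they close (so a half turn about z gives the same grasp; the last joint's range is limited). The gripper opens to 85 mm and grips with 20 to 120 N. Pads are 22 mm wide; open, the fingers measure 114 mm over their backs; the gripper's body (76 mm by 85 mm) begins 54 mm behind the grasp point. The pads swing forward as they close: fully open they stand 13 mm farther back than shut.
Start: joints at [1.214, 0.423, 1.63, -0, 1.089, -0.019], TCP at [0.207, 0.59, 0.253] pointing down, gripper open.
Joint ranges: [-3, 3], [-0.9, 2.11], [0.09, 2.58], [-1.31, 4.45], [0.11, 2.69], [-2.54, 2.54]. Speed limits (rad/s): [2.39, 2.39, 3.01, 3.14, 3.14, 3.14].

INTERFACE

Orientations are given as a rotation vector (axis times angle).
In Python, from rig import manip gives the robot as it stands. The module is installed in compiled form; this text tells all that it offers. Calls block until the motion is done:
- manip.move_to(position, orientation): joint-space move of the TCP to a pose.
- manip.servo_line(position, orientation=None, rate=0.15): straight line of the TCP; orientation=None keeps the orientation; rate is the mean speed in m/s.
- manip.set_joints(angles): joint-space move.
- manip.command_gripper(opening, f_grip=None): finger opening in m; f_grip is the grip in N (None keeps the last); returns when the fingers have stopped.
- manip.hold(seconds).
- manip.solve_ik(position, orientation): joint angles nearest the present ones, or None.
- manip.camera(name): name is "side" or "top" or "wrist"; returns a dict with "image" (420x560x3 uint8, red, green, blue), "fx", "fy", "cx", "cy" (pixels), "cam_to_world" (4x4, takes a point from camera to world coordinates); the wrist camera has in their place "mount" (4x4, takes a point from camera to tool coordinates, whose origin is the TCP and whose axes are the flange's). Camera axes: x right, y down, z forward; pixel columns grow to the right and rows downward; lengths in m; the calibration is good to about 2 mm. A picture is of the moment at which its call begins: read the wrist's pose just before it. There is no depth.
A pose or a line that the arm cannot do raises manip.IKError and nothing moves.
- manip.sign_off(): hands the job in; it is judged then, once.
Readings, each from a call of its own:
- manip.get_time(): time.
- manip.get_joint_positions(): joint angles.
- manip.get_joint_vel(): joint speeds.
- manip.get_tau(): joint torques, N m.
- manip.get_position(): TCP position.
- manip.get_ee_rot(): TCP orientation.
- manip.get_contact_force(): force on the tool from outside, world axes, zero at the start.
- manip.get_torque(): the same for the moment, N m.
- manip.get_width(): finger opening in m.
- manip.get_grip_force(): force on a finger pad.
Only numpy, scipy, OpenCV 4.12 (cv2) and the standard library are available. Lean on these libraries where they do the work, as an engineer would, in place of code of your own. Each camera call takes 0.05 s, during which the arm holds its last target. There are 200 camera calls.

TASK

Weigh out a portion of brass collars: take them from the cork mat one at a time, feel each one over the off-centre post of the spring scale and let it down gently until the pan carries it, let go and see where the pointer settles. Stop with the first collar that brings the pointer down to the mark (level with it or past it), and leave the spare collars on the mat. Do not drop collars onto the pan or force the pan down, and leave the mark and the other things on the bench alone.

Things in the scene. Friction and masses are not known exactly. Their poses are not given: they have to be found in the camera images.
- scale: Spring scale, grey fixed stand 120 x 165 x 40 mm; origin under the axis of its vertical spindle, z up, y towards the white ruled plate beside the pan. Steel pan (90 mm disc, 5 mm thick, top face 100 mm above the bench when empty) with a post in its middle, sinking straight down on a soft spring.
- spindle_top (a point): Point on the spindle's axis, level with the post's top (52 mm above the pan's top face); sinks with the pan. The post is an upright rod of 18 mm diameter, flat top, 0.5 mm bevel. Pan and post are clamped on the spindle off centre: the post's axis lies 3 to 5 mm sideways of this point, a different way each time, not measured; it stays put during the work.
- pan_floor (a point): Point on the spindle's axis at the height of the pan's top face: the first collar rests at this height, later ones on top of it.
- pointer (a point): Tip of the dark pointer, a thin tongue fixed to the spindle and reaching out 77 mm to its +y side (and 8 mm to +x), 3.5 mm below the pan's top face, sinking with the pan, in front of the white plate. This point is at half the tongue's 3 mm thickness.
- mark_edge (a point): The mark: inner end of a dark wedge 3 mm thick on the white ruled plate, 81 mm to +y and 8 mm to +x of the spindle's axis, at half its thickness. The pointer has reached it when both points are equally high. Set 13 to 22.5 mm below the empty pointer; held by friction. The plate (4 x 40 mm) spans 62 to 102 mm to +y of the spindle, its top 101 mm above the bench.
- pan (a joint): How far the pan has sunk, in m: 0 empty, 0.045 on its hard stop. The spring gives about 250 N/m, damped; one collar sinks the pan 7.5 to 9 mm and it settles in about half a second.
- mat: Cork mat, 220 x 220 x 3 mm, fixed on the bench; origin at the centre of its underside. z up.
- collar0_c (a point): Brass collar (ring) lying flat on the mat: 50 mm outer diameter, 20 mm hole, 16 mm tall, about 0.21 kg (each a little different; all collars are alike). The point is its centre, half-way up.
- collar1_c (a point): Brass collar (ring) lying flat on the mat: 50 mm outer diameter, 20 mm hole, 16 mm tall, about 0.21 kg (each a little different; all collars are alike). The point is its centre, half-way up.
- collar2_c (a point): Brass collar (ring) lying flat on the mat: 50 mm outer diameter, 20 mm hole, 16 mm tall, about 0.21 kg (each a little different; all collars are alike). The point is its centre, half-way up.
- collar3_c (a point): Brass collar (ring) lying flat on the mat: 50 mm outer diameter, 20 mm hole, 16 mm tall, about 0.21 kg (each a little different; all collars are alike). The point is its centre, half-way up.
- glue_jar: Amber glue jar, 56 mm diameter, 75 mm tall, standing upright; origin at the centre of its underside. Leave alone.
- flat_brush: Hand brush lying on the bench on the far right side of the mat; origin on its underside. Leave alone.
- block: Wooden brush-head block, 50 x 85 x 28 mm, on the bench; origin at the centre of its underside. Leave alone.
Mind the look-alikes: they are no part of the job. What is shaped like the part that bears collar2_c but grey or red is not meant. What is shaped like the part that bears collar0_c but blue or green is not meant.

How it is judged:
By the outcome, as a careful person would: the job done as asked, in the order asked, and still so for the second after the job is handed in, with the robot touching nothing.
It also fails if it takes over 72 s, if anything falls off the work surface, if the arm or the gripper's body presses on something with over 40 N, if the wrist force passes 120 N, or if a joint passes its speed limit or range.

## Working session

There is one attempt and no reset: what is moved stays moved. The work goes in short steps, each a Python script; the robot and the scene stay as the last script left them, time stands still between calls to the robot, and variables do not carry over. Pictures are saved under pics/ and viewed, at most 13 in all, crops included, and the job is handed in when it is done.

```bash
mkdir -p pics
python3 - <<'E'
from rig import manip
import cv2,numpy as np
for n in("side","top"):
    c=manip.camera(n); cv2.imwrite(f"pics/{n}0.png",c["image"][:,:,::-1]); print(n,c["fx"],c["fy"],c["cx"],c["cy"]);print(np.round(c["cam_to_world"],4))
c=manip.camera("wrist");print(np.round(c["mount"],4),c["fx"],c["cx"],c["cy"]);print(manip.get_position(),manip.get_ee_rot(),manip.get_time())
E
```

```text
side 385.78139856539286 385.78139856539286 279.98501554689864 208.81702662271582
[[ 0.9452 -0.2476  0.2129  0.381 ]
 [-0.3263 -0.7417  0.586  -0.5494]
 [ 0.0128 -0.6234 -0.7818  0.7856]
 [ 0.      0.      0.      1.    ]]
top 507.12878646117 507.12878646117 282.73935395819126 215.65295580213595
[[-0.0069 -0.9939  0.1104  0.4467]
 [-1.      0.0077  0.0064 -0.0632]
 [-0.0072 -0.1103 -0.9939  1.3931]
 [ 0.      0.      0.      1.    ]]
[[ 6.000e-04 -9.521e-01 -3.057e-01  7.790e-02]
 [ 1.000e+00  4.000e-04  8.000e-04  5.000e-04]
 [-6.000e-04 -3.057e-01  9.521e-01 -1.205e-01]
 [ 0.000e+00  0.000e+00  0.000e+00  1.000e+00]] 328.6041249050076 280.2573975584247 211.66025168955403
[0.20698566 0.58933335 0.25275962] [-5.28080333e-01 -3.09669384e+00  1.70545097e-03] 0.15
```

View pics/side0.png

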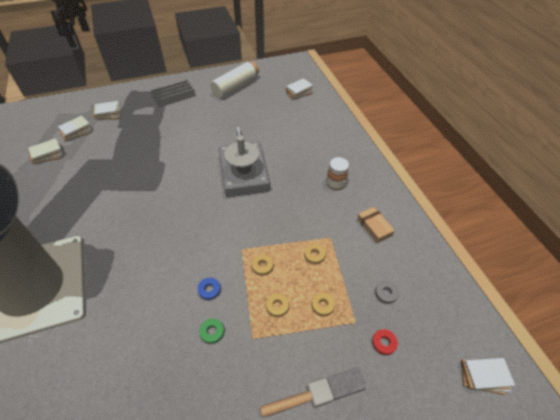

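View pics/top0.png

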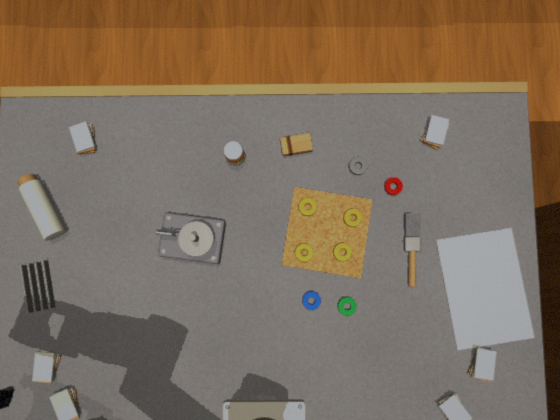

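The side view shows the scale near (245,165) and four brass collars on the mat near (262,263), (315,252), (277,303) and (323,303). In the top view the pan is at (195,238) with its pointer and plate to the left at (168,232). The collars there are at (308,207), (353,217), (304,252) and (342,252).

```bash
cat > h.py <<'E'
from rig import manip
import cv2,numpy as np
from scipy.spatial.transform import Rotation as R
def shot(n,save=None):
    if n=="wrist":
        T=np.eye(4);T[:3,3]=manip.get_position();T[:3,:3]=R.from_rotvec(manip.get_ee_rot()).as_matrix()
    c=manip.camera(n); M=T@c["mount"] if n=="wrist" else np.array(c["cam_to_world"])
    if save: cv2.imwrite("pics/"+save,c["image"][:,:,::-1])
    return c,M
def ray(c,M,u,v): return M[:3,:3]@np.array([(u-c["cx"])/c["fx"],(v-c["cy"])/c["fy"],1])
def plane(c,M,u,v,z):
    d=ray(c,M,u,v); return M[:3,3]+d*(z-M[2,3])/d[2]
def proj(c,M,p):
    q=M[:3,:3].T@(np.asarray(p)-M[:3,3]); return np.array([q[0]/q[2]*c["fx"]+c["cx"],q[1]/q[2]*c["fy"]+c["cy"]])
def ori(yaw,tilt=0):  # tool down, tool x at azimuth yaw; tilt about tool y
    x=np.array([np.cos(yaw),np.sin(yaw),0]);z=np.array([0,0,-1.]);y=np.cross(z,x)
    return (R.from_matrix(np.c_[x,y,z])*R.from_euler('y',tilt)).as_rotvec()
E
python3 - <<'E'
import cv2,numpy as np
from h import *
c,M=shot("top"); im=c["image"]; hsv=cv2.cvtColor(im,cv2.COLOR_RGB2HSV)
for u,v in[(308,207),(353,217),(304,252),(342,252)]:
    print(im[v-10:v-5:2,u],hsv[v-8,u],hsv[v,u])
print('mat',hsv[270,320],hsv[232,300])
m=cv2.inRange(hsv,(25,120,60),(34,255,255)); m[:190]=0;m[280:]=0;m[:,:285]=0;m[:,372:]=0
for k in cv2.findContours(m,cv2.RETR_EXTERNAL,cv2.CHAIN_APPROX_NONE)[0]:
    if cv2.contourArea(k)>60:
        (u,v),r=cv2.minEnclosingCircle(k); print(u,v,r,plane(c,M,u,v,.019).round(4), cv2.contourArea(k))
print('pan',plane(c,M,195.5,238,.1),'plate',[plane(c,M,*p,.1).round(3) for p in((157,231),(180,234))],'post',plane(c,M,193,236,.152))
print('base corners',[plane(c,M,*p,.04).round(3) for p in((166,211),(224,219),(219,263),(160,256))])
cv2.imwrite("pics/z.png",cv2.resize(im[200:275,145:235,::-1],None,fx=8,fy=8,interpolation=cv2.INTER_CUBIC))
# IK checks
for p in([.44,.2,.3],[.45,-.05,.3]):
  for yaw in np.radians(range(-180,180,30)):
    print(round(np.degrees(yaw)),[ (manip.solve_ik(p,ori(yaw,np.radians(t))) is not None) for t in(-40,-20,0,20,40)])
E
```

```text
[[157 123  62]
 [167 154  53]
 [168 158  59]] [ 27 174 167] [ 18 140 170]
[[167 132  75]
 [163 147  52]
 [166 153  55]] [ 26 174 163] [ 18 147 167]
[[167 131  73]
 [163 150  56]
 [167 158  58]] [ 26 167 163] [ 20 137 168]
[[130 104  52]
 [166 154  51]
 [166 155  49]] [ 27 177 166] [ 21 132 168]
mat [ 22 131 165] [ 20 137 168]
303.5857238769531 252.35714721679688 8.748104095458984 [ 0.499  -0.1101  0.019 ] 212.5
342.29998779296875 251.5 8.668442726135254 [ 0.5005 -0.2147  0.019 ] 214.0
352.4756164550781 217.18902587890625 8.569385528564453 [ 0.5936 -0.2443  0.019 ] 204.0
307.1590881347656 206.36363220214844 8.637928009033203 [ 0.6243 -0.1213  0.019 ] 207.5
pan [0.53451629 0.16846239 0.1       ] plate [array([0.553, 0.267, 0.1  ]), array([0.545, 0.208, 0.1  ])] post [0.53594516 0.16534845 0.152     ]
base corners [array([0.612, 0.26 , 0.04 ]), array([0.589, 0.103, 0.04 ]), array([0.472, 0.116, 0.04 ]), array([0.491, 0.273, 0.04 ])]
-180 [True, True, True, True, True]
-150 [True, True, True, True, True]
-120 [False, False, True, True, True]
-90 [False, False, False, True, True]
-60 [True, False, False, False, False]
-30 [True, True, True, False, False]
0 [True, True, True, True, False]
30 [True, True, True, True, True]
60 [True, True, True, True, True]
90 [True, True, True, True, True]
120 [True, True, True, True, True]
150 [True, True, True, True, True]
-180 [True, True, True, True, True]
-150 [False, False, True, True, True]
-120 [False, False, False, True, True]
-90 [True, False, False, False, False]
-60 [True, True, True, False, False]
-30 [True, True, True, True, False]
0 [True, True, True, True, True]
30 [True, True, True, True, True]
60 [True, True, True, True, True]
90 [True, True, True, True, True]
120 [True, True, True, True, True]
150 [True, True, True, True, True]
```

View pics/z.png

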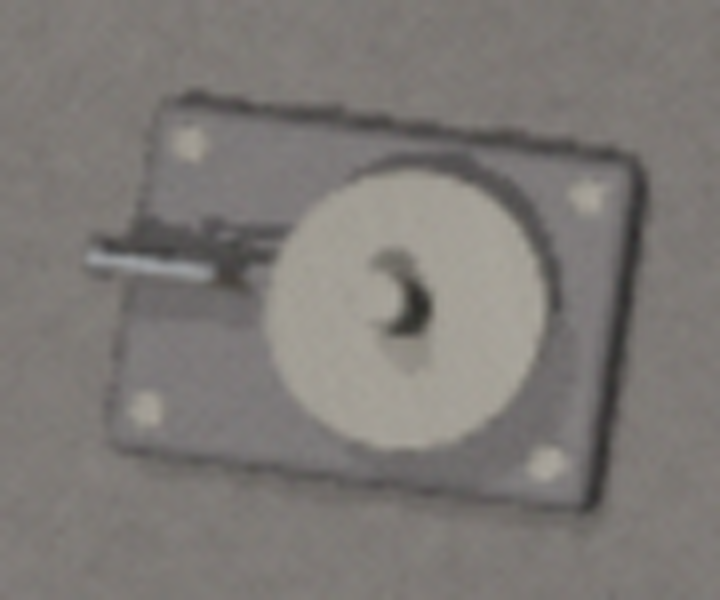

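```bash
cat >> h.py <<'E'
YAW=np.radians(82); O=ori(YAW)
E
python3 - <<'E'
from h import *
t=manip.get_time
ptr=np.array([.553,.243,.0965])
manip.move_to([ptr[0]+.10,ptr[1]-.03,.137],O); print(t()); c,M=shot("wrist","a1.png"); print(proj(c,M,ptr),proj(c,M,ptr-[0,0,.02]),M[:3,3]); np.savez("a1",M=M)
manip.move_to([.536,.166,.215],O); print(t()); c,M=shot("wrist","b1.png"); print(proj(c,M,[.536,.166,.152])); np.savez("b1",M=M)
manip.move_to([.550,-.14,.22],O); print(t()); c,M=shot("wrist","c1.png"); np.savez("c1",M=M)
a,b,d=[cv2.imread(f"pics/{k}1.png") for k in "abc"]
q=lambda i:cv2.resize(i,(400,300))
cv2.imwrite("pics/m1.png",np.vstack([np.hstack([q(a),q(b)]),np.hstack([q(d),q(d)*0])]))
E
```

```text
2.3333
[ 84.09172768 233.55147711] [103.52691081 220.95371387] [0.66391426 0.29196166 0.25782894]
3.025
[278.198831   243.65776731]
4.25
```

View pics/m1.png

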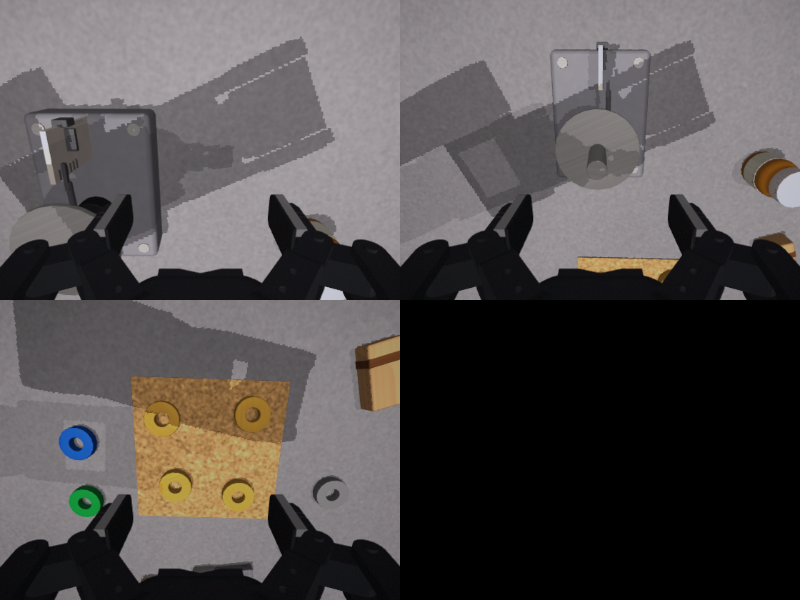

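In the pointer view (top left) the plate, pointer and mark are near (65,150) of the tile. In the post view (top right) the post is near (597,155). All four collars are clear on the mat in the lower left tile. Next I zoom on the first two.

Run:
```python
import cv2,numpy as np
a=cv2.imread("pics/a1.png");b=cv2.imread("pics/b1.png")
A=cv2.resize(a[140:310,25:158],None,fx=3,fy=3,interpolation=cv2.INTER_CUBIC)
B=cv2.resize(b[180:265,240:315],None,fx=5,fy=6,interpolation=cv2.INTER_CUBIC)
A=cv2.convertScaleAbs(A,alpha=1.6);B=cv2.convertScaleAbs(B,alpha=1.6)
cv2.imwrite("pics/m2.png",np.hstack([A,B]))
from h import *
c=manip.camera("wrist");im=cv2.cvtColor(cv2.imread("pics/c1.png"),cv2.COLOR_BGR2RGB);M=np.load("c1.npz")["M"]
hsv=cv2.cvtColor(im,cv2.COLOR_RGB2HSV)
m=cv2.inRange(hsv,(24,140,40),(34,255,255));m=cv2.morphologyEx(m,cv2.MORPH_OPEN,np.ones((3,3)))
for k in cv2.findContours(m,cv2.RETR_EXTERNAL,cv2.CHAIN_APPROX_NONE)[0]:
    if cv2.contourArea(k)>500:
        (u,v),ax,_=cv2.fitEllipse(cv2.convexHull(k)); print(u,v,ax,plane(c,M,u,v,.017).round(4))
```

```text
(no output)
```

View pics/m2.png

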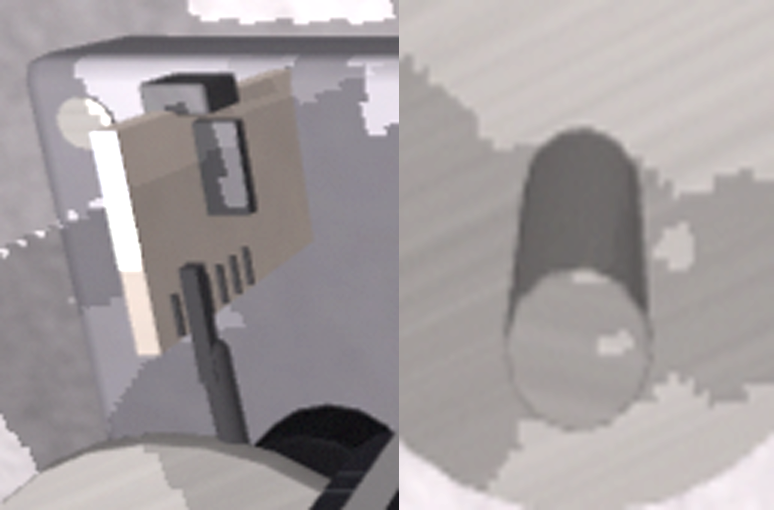

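The crop shows the pointer tip at full-image (90,229) and the mark's inner end about (100,211). The post's flat top is centred at about (276.2,238.3) and is 29 px wide, which matches the 17 mm flat. My collar mask missed, so I fix it next.

Run:
```python
from h import *
c=manip.camera("wrist")
print("post",plane(c,np.load("b1.npz")["M"],276.2,238.3,.152))
im=cv2.cvtColor(cv2.imread("pics/c1.png"),cv2.COLOR_BGR2RGB);M=np.load("c1.npz")["M"]
hsv=cv2.cvtColor(im,cv2.COLOR_RGB2HSV)
for p in((175-12,186),(175+12,184),(238+12,196),(163+12,121),(252,105),(200,160),(200,100)):
    u,v=[int(x*1.4) for x in p]; print(p,np.median(hsv[v-3:v+4,u-3:u+4].reshape(-1,3),0))
bl=cv2.medianBlur(hsv,5)
m=cv2.inRange(bl,(21,150,40),(34,255,255));m=cv2.morphologyEx(m,cv2.MORPH_OPEN,np.ones((5,5)))
for k in cv2.findContours(m,cv2.RETR_EXTERNAL,cv2.CHAIN_APPROX_NONE)[0]:
    if cv2.contourArea(k)>500:
        (u,v),ax,_=cv2.fitEllipse(cv2.convexHull(k)); print(u,v,ax,plane(c,M,u,v,.017).round(4))
```

```text
post [0.53529461 0.16964031 0.152     ]
(163, 186) [ 23. 170. 185.]
(187, 184) [ 23. 168. 185.]
(250, 196) [ 23. 168. 184.]
(175, 121) [ 19. 187. 149.]
(252, 105) [ 19. 186. 153.]
(200, 160) [ 20. 119. 185.]
(200, 100) [ 16. 143. 140.]
333.3189697265625 275.295654296875 (39.24449920654297, 44.337772369384766) [ 0.595  -0.2446  0.017 ]
244.89373779296875 261.5487060546875 (40.46177291870117, 44.0078239440918) [ 0.5015 -0.2147  0.017 ]
223.09327697753906 172.88050842285156 (31.437904357910156, 47.101234436035156) [ 0.4966 -0.1158  0.017 ]
```

```bash
cat >> h.py <<'E'
CZ=.028
def pick(x,y):
    manip.command_gripper(.072)
    manip.move_to([x,y,.09],O); manip.servo_line([x,y,CZ],rate=.12)
    manip.command_gripper(.0,f_grip=40); w=manip.get_width(); print("width",w,manip.get_grip_force())
    manip.servo_line([x,y,.12],rate=.2)
def collar_off(save):
    """held collar's centre in tool/world offset from TCP, from outer rim of brass top face"""
    c,M=shot("wrist",save); hsv=cv2.medianBlur(cv2.cvtColor(c["image"],cv2.COLOR_RGB2HSV),3)
    m=cv2.inRange(hsv,(14,110,40),(36,255,255)); return c,M,m
E
python3 - <<'E'
from h import *
t=manip.get_time
P=np.array([.5353,.1696])
manip.move_to([*P,.23],O); manip.servo_line([*P,.161],rate=.15); c,M=shot("wrist","d1.png"); np.savez("d1",M=M,tcp=manip.get_position()); print(t(),proj(c,M,[*P,.152]))
manip.servo_line([*P,.23],rate=.3)
pick(.4985,-.112)
manip.move_to([*P,.235],O); manip.hold(.3); c,M,m=collar_off("e1.png"); print(t(),manip.get_position(),manip.get_contact_force())
np.savez("e1",M=M,tcp=manip.get_position())
a,b=cv2.imread("pics/d1.png")[200:400,180:380],cv2.imread("pics/e1.png")[200:400,180:380]
f=lambda i:cv2.convertScaleAbs(cv2.resize(i,(400,400),interpolation=cv2.INTER_CUBIC),alpha=1.6)
cv2.imwrite("pics/m3.png",np.hstack([f(a),f(b)]))
E
```

```text
6.2417 [277.76417247 289.48624919]
width 0.04818770747568808 39.92042765021324
11.2833 [0.53537636 0.16890275 0.23478489] [ 0.51540453  0.00939543 -1.03517748]
```

View pics/m3.png

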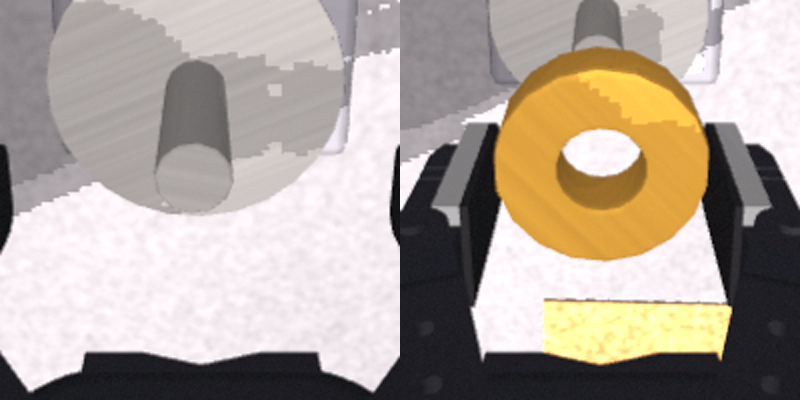

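The left tile shows the post top centred at full-image (277,289). The right tile shows the held collar's hole centred at about (281,284.5), so the collar sits roughly 2 mm off. I correct for that and feel for the post.

```bash
cat >> h.py <<'E'
def fz(n=5):
    v=[]
    for _ in range(n): manip.hold(.02); v.append(manip.get_contact_force())
    return np.mean(v,0),np.std(v,0)
def bbox(m):
    n,l,s,ct=cv2.connectedComponentsWithStats(m[200:335,200:360]); i=1+np.argmax(s[1:,4]); x,y,w,h,a=s[i]; return np.array([x+200+w/2,y+200+h/2,w,h])
def feel(xy,bot=.152,deep=.006):
    """descend from 3 mm above post top; on contact try nearby offsets. returns xy"""
    off=[(0,0)]+[(r*np.cos(a),r*np.sin(a)) for r,n in((.0008,6),(.0016,10),(.0024,12)) for a in np.arange(n)*2*np.pi/n]
    manip.servo_line([*xy,bot+.028],rate=.1); f0,s=fz(); print("base",f0.round(2),s.round(2))
    for o in off:
        p=np.array(xy)+o
        manip.servo_line([*p,bot+.026],rate=.05); manip.servo_line([*p,bot+.025-deep],rate=.03)
        f,_=fz(4); d=f-f0; print(np.round(np.array(o)*1e3,1),d.round(2),round(manip.get_time(),1))
        if d[2]<.45: return p
    return None
E
python3 - <<'E'
from h import *
c=manip.camera("wrist")
d=np.load("d1.npz");e=np.load("e1.npz")
post=plane(c,d["M"],277,289,.152); col=plane(c,e["M"],281,284.5,e["tcp"][2]-.009)
off=col[:2]-e["tcp"][:2]; print("post",post,"off",off)
im=cv2.imread("pics/e1.png")[:,:,::-1]; m=cv2.inRange(cv2.medianBlur(cv2.cvtColor(np.ascontiguousarray(im),cv2.COLOR_RGB2HSV),3),(14,110,40),(36,255,255)); print("bbox",bbox(m))
xy=post[:2]-off; np.savez("fit",post=post,off=off,bb=bbox(m))
p=feel(xy); print(p)
if p is not None: np.save("p1",p)
E
```

```text
post [0.53499584 0.16989314 0.152     ] off [0.00126266 0.00287592]
bbox [280.5 277.  109.  106. ]
base [ 0.25  0.12 -2.24] [0.3  0.41 0.36]
[0. 0.] [-0.26 -0.01  0.28] 12.8
[0.53373318 0.16701722]
```

```bash
cat >> h.py <<'E'
def lower(p,floor,sink):
    """floor = height where the collar meets its seat, sink = expected extra travel"""
    f0,_=fz(8)
    manip.servo_line([*p,.025+.152-.02-(.152-.147)*0],rate=.06) if floor<.125 else None
    f,_=fz(8); print("mid",(f-f0).round(2))
    if np.linalg.norm(f-f0)>1.5: return False
    manip.servo_line([*p,.025+floor+.002],rate=.05); f,_=fz(8); print("above",(f-f0).round(2))
    if np.linalg.norm(f-f0)>1.5: return False
    manip.servo_line([*p,.025+floor-sink],rate=.02); f,_=fz(12); print("down",(f-f0).round(2),round(manip.get_time(),1)); return True
E
python3 - <<'E'
from h import *
p=np.load("p1.npy"); print(lower(p,.100,.0075))
E
```

```text
mid [ 0.02 -0.36 -0.08]
above [ 0.28 -0.41 -0.38]
down [1.32 0.02 1.84] 15.2
True
```

```bash
cat >> h.py <<'E'
def release(p):
    z=manip.get_position()[2]
    manip.command_gripper(.064); manip.servo_line([*p,z+.03],rate=.08); manip.servo_line([*p,.235],rate=.25)
P0=np.array([.5353,.1696])
def look_ptr(save):
    manip.move_to([.653,.213,.137],O); manip.hold(.2); return shot("wrist",save)
def held(save):
    manip.move_to([*P0,.235],O); manip.hold(.25); c,M,m=collar_off(save); b=bbox(m); F=np.load("fit.npz")
    dp=plane(c,M,F["bb"][0],F["bb"][1],.226); dn=plane(c,M,b[0],b[1],.226); off=F["off"]+(dn-dp)[:2]; print("bbox",b,"off",off.round(4),manip.get_time()); return off
E
python3 - <<'E'
from h import *
p=np.load("p1.npy"); release(p); shot("wrist","f1.png"); look_ptr("a2.png")
pick(.5010,-.2147); off=held("e2.png"); np.save("off2",off)
a=cv2.imread("pics/f1.png")[180:380,180:380]; b=cv2.imread("pics/a2.png")[140:290,25:175]; e=cv2.imread("pics/e2.png")[200:400,180:380]
f=lambda i,s=260:cv2.convertScaleAbs(cv2.resize(i,(s,s),interpolation=cv2.INTER_CUBIC),alpha=1.5)
cv2.imwrite("pics/m4.png",np.hstack([f(a),f(b),f(e)]))
E
```

```text
width 0.047971710846378364 40.066384971141815
bbox [281.  266.5 108.  133. ] off [0.0022 0.0079] 22.8333
```

View pics/m4.png

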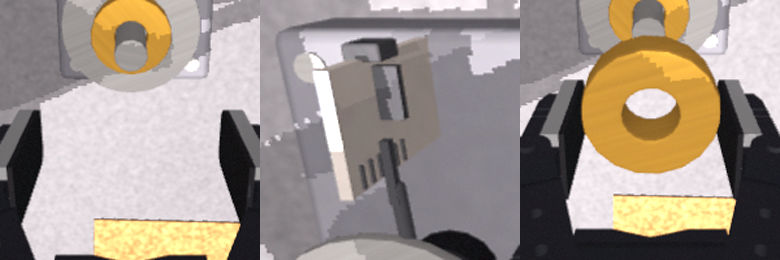

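Tile 1 shows collar 1 seated on the pan. Tile 2 shows the pointer nearer to the mark but still above it. Tile 3 shows collar 2 held, with its hole at full-image (281.2,288.3). The bounding box had merged with collar 1 behind it, so I use the lower rim instead.

Run:
```python
from h import *
c,M=shot("wrist"); F=np.load("fit.npz")
q=lambda u,v:plane(c,M,u,v,.226)[:2]
off=F["off"]+q(281.3,288)-q(281,284.5); print(off)
xy=F["post"][:2]-off+[.0003,0]
p=feel(xy,bot=.152-.0082); print(p); np.save("p2",p)
if p is not None:
    ok=lower(p,.1078,.0075); print(ok)
```

```text
[0.00114988 0.0011081 ]
base [ 0.18 -0.01 -1.5 ] [0.32 0.56 0.35]
[0. 0.] [-0.24 -0.14 -0.67] 24.4
[0.53414596 0.16878503]
mid [-0.17 -0.07 -0.21]
above [ 0.15  0.26 -0.32]
down [1.12 0.2  1.87] 26.5
True
```

Run:
```python
from h import *
p=np.load("p2.npy"); release(p); shot("wrist","f2.png"); look_ptr("a3.png"); print(manip.get_time(),manip.get_position())
f=lambda i,s:cv2.convertScaleAbs(cv2.resize(i,s,interpolation=cv2.INTER_CUBIC),alpha=1.6)
a=f(cv2.imread("pics/a3.png")[160:260,60:140],(480,600)); b=cv2.imread("pics/f2.png")[180:380,180:380]; k=f(cv2.imread("pics/a2.png")[160:260,60:140],(240,300))
cv2.imwrite("pics/m5.png",np.hstack([a,np.vstack([f(b,(240,300)),k])]))
```

```text
28.7917 [0.65288679 0.21288361 0.13866895]
```

View pics/m5.png

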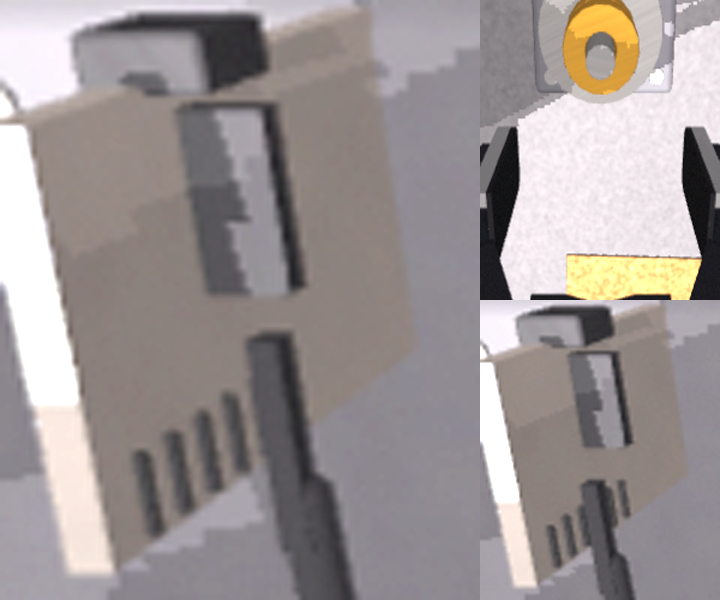

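Tile 2 shows both collars on the post. The main tile shows the pointer tip at full-image (105,216) and the mark's end at (101.5,209). With the 4 mm gap between them they come out nearly level, which is too close to call from this angle. I take a flatter look from the +x side.

Run:
```python
from h import *
s=np.radians(-8.3); X=np.array([np.cos(s),np.sin(s),0]);Y=np.array([-np.sin(s),np.cos(s),0]);Z=np.array([0,0,1.])
mt=np.array(manip.camera("wrist")["mount"])
ptr=np.array([.553,.243,.080])
def pose(phi,d,yaw=YAW):
    o=(R.from_rotvec(ori(yaw))*R.from_euler('x',phi)).as_matrix()
    if o[:,2]@X>0: o=(R.from_rotvec(ori(yaw))*R.from_euler('x',-phi)).as_matrix()
    C=o@mt[:3,:3]; cam=ptr-C[:,2]*d
    return cam-o@mt[:3,3],R.from_matrix(o).as_rotvec(),C[:,2]
best=None
for phi in(75,70,65,60,55,50,45):
    for d in(.24,):
        p,o,ax=pose(np.radians(phi),d); p2=p+.08*Z
        j=manip.solve_ik(p,o); j2=manip.solve_ik(p2,o)
        print(phi,p.round(3),ax.round(2),j is not None and j2 is not None)
        if j is not None and j2 is not None and best is None: best=(p,o,p2,j2)
p,o,p2,j2=best
print(np.round(manip.get_joint_positions(),2),j2.round(2) if hasattr(j2,'round') else j2)
manip.servo_line([.653,.213,.26],rate=.3)
manip.move_to(p2,o); manip.servo_line(p,rate=.15); manip.hold(.2)
c,M=shot("wrist","g1.png"); np.savez("g1",M=M); u,v=proj(c,M,ptr); print(u,v,manip.get_time())
im=cv2.imread("pics/g1.png"); u,v=int(u),int(v)
k=im[max(v-50,0):v+50,max(u-65,0):u+65]; print(max(v-50,0),max(u-65,0))
cv2.imwrite("pics/m6.png",cv2.convertScaleAbs(cv2.resize(k,None,fx=6,fy=6,interpolation=cv2.INTER_CUBIC),alpha=1.5))
```

```text
75 [0.655 0.223 0.109] [-0.95 -0.17 -0.25] True
70 [0.653 0.223 0.118] [-0.93 -0.18 -0.33] True
65 [0.649 0.224 0.126] [-0.9  -0.18 -0.4 ] True
60 [0.645 0.225 0.135] [-0.86 -0.19 -0.48] True
55 [0.64  0.225 0.142] [-0.81 -0.19 -0.55] True
50 [0.634 0.226 0.15 ] [-0.76 -0.2  -0.61] True
45 [0.628 0.227 0.157] [-0.71 -0.21 -0.67] True
[0.3  0.64 1.55 0.   0.95 0.44] [0.19 1.19 0.77 0.48 2.41 0.46]
281.9371609602822 210.97259219376457 31.4833
160 216
```

View pics/m6.png

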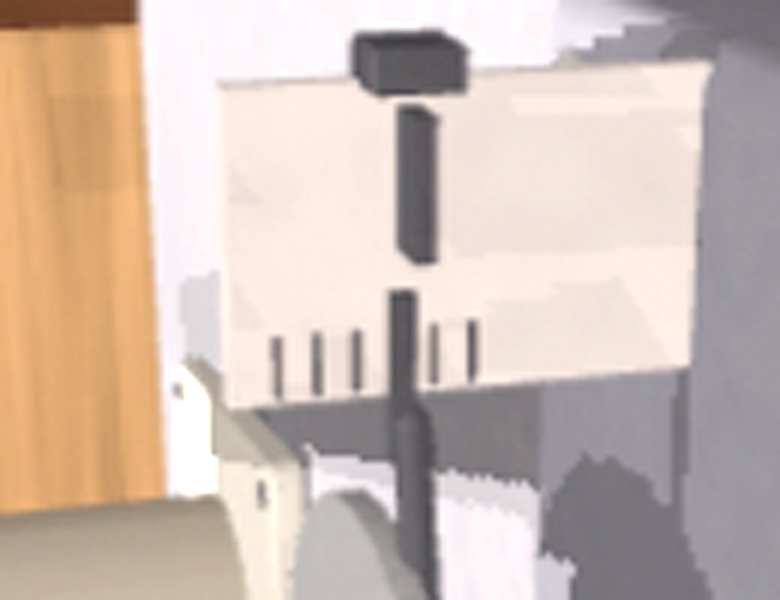

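This near-horizontal view has height running left to right, with down to the right. The pointer face is centred at crop column 403 and the mark's front face at about 425, at roughly 8 px/mm. The pointer is still about 2.5–3 mm above the mark, so a third collar is needed.

```bash
sed -i 's/floor<.125/floor<.11/' h.py
python3 - <<'E'
from h import *
q=manip.get_position(); manip.servo_line(q+[.03,0,.10],rate=.3)
manip.move_to([.60,.10,.27],O)
pick(.595,-.2446); manip.move_to([*P0,.235],O); manip.hold(.2)
c,M,m=collar_off("e3.png"); np.savez("e3",M=M,tcp=manip.get_position())
r=m[200:342,200:360]; n,l,s,ct=cv2.connectedComponentsWithStats(r); i=1+np.argmax(s[1:,4]); l=(l==i)
rows=np.where(l.sum(1)>6)[0]; cols=np.where(l[60:].any(0))[0]; print("bottom",rows.max()+200,"cols",cols.min()+200,cols.max()+200,manip.get_time())
# reference: collar 1 / 2
for f in("e1.png","e2.png"):
    im=cv2.cvtColor(cv2.imread("pics/"+f),cv2.COLOR_BGR2HSV); m=cv2.inRange(cv2.medianBlur(im,3),(14,110,40),(36,255,255))[200:342,200:360]
    n,l,s,ct=cv2.connectedComponentsWithStats(m); i=1+np.argmax(s[1:,4]); l=(l==i); rows=np.where(l.sum(1)>6)[0]; cols=np.where(l[60:].any(0))[0]; print(f,rows.max()+200,cols.min()+200,cols.max()+200)
cv2.imwrite("pics/m7.png",cv2.convertScaleAbs(cv2.resize(cv2.imread("pics/e3.png")[180:380,180:380],(600,600),interpolation=cv2.INTER_CUBIC),alpha=1.5))
E
```

```text
width 0.04805293134960191 40.35760933533311
bottom 332 cols 227 333 38.425
e1.png 329 226 334
e2.png 332 227 334
```

View pics/m7.png

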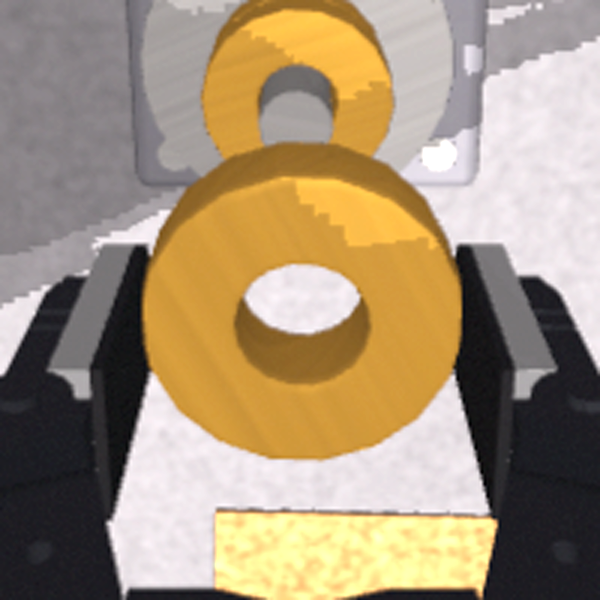

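Collar 3 is held with its hole at full-image (280.8,287.7), nearly the same as collar 2. I lower it on.

Run:
```python
from h import *
c=manip.camera("wrist"); M=np.load("e3.npz")["M"]; F=np.load("fit.npz")
q=lambda u,v:plane(c,M,u,v,.226)[:2]
off=F["off"]+q(280.9,287.7)-q(281,284.5); xy=F["post"][:2]-off+[.0003,0]
p=feel(xy,bot=.152-.0164); print(p)
if p is not None:
    ok=lower(p,.1156,.0075); print(ok)
    if ok:
        release(p); manip.hold(.3); shot("wrist","f3.png"); look_ptr("a4.png"); print(manip.get_time())
        f=lambda i,s:cv2.convertScaleAbs(cv2.resize(i,s,interpolation=cv2.INTER_CUBIC),alpha=1.6)
        cv2.imwrite("pics/m8.png",np.hstack([f(cv2.imread("pics/a4.png")[160:260,60:140],(400,500)),f(cv2.imread("pics/f3.png")[180:380,180:380],(400,500))]))
```

```text
base [ 0.13  0.42 -2.28] [0.51 0.73 0.24]
[0. 0.] [ 0.23 -0.81 -0.24] 40.1
[0.53430186 0.16860805]
mid [-0.06  0.02 -0.06]
above [ 0.25 -0.32 -0.38]
down [ 0.69 -0.37  2.16] 41.7
True
44.2917
```

View pics/m8.png

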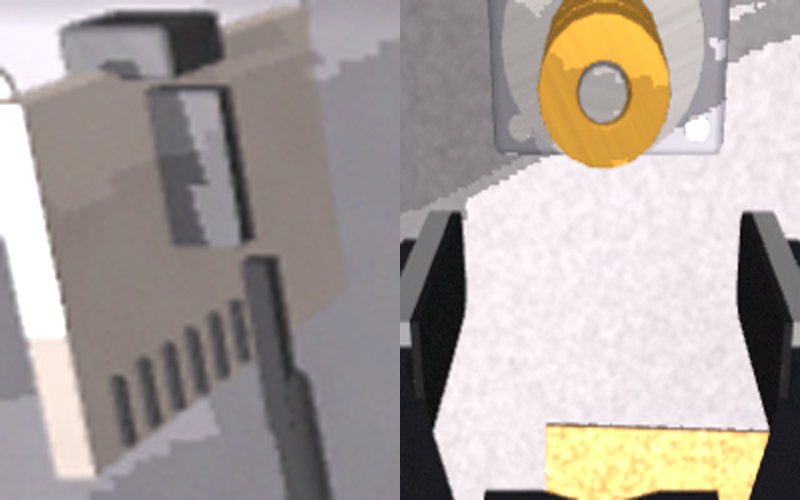

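The left tile shows the pointer tip at (262,260), clearly past the mark's end at (215,243). The right tile shows all three collars stacked on the post, and the fourth stays on the mat. The robot is touching nothing, so I hand the job in.

Run:
```python
from h import *
print(manip.get_contact_force()); print(manip.sign_off())
```

```text
[ 0.29583301 -0.15424206 -0.18861233]
the job is handed in; nothing more can be done
None
```

I put three collars on the scale one at a time; the pointer was still about 2.5–3 mm above the mark after the second and past it after the third, the fourth collar stayed on the mat, and I handed the job in at about 44 s.

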